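# Pack the coaster pile into its caddy and close it

## Task

Pick up the pile of three wooden coasters together and put it into its snug wooden caddy: hold it tilted so that one short end goes down inside an end wall first, then level it and lower it, keeping hold until the pile lies flat on the caddy's floor. Then put the caddy's lid on, long side to long side and fully seated. Leave the other things on the table where they are.

Things in the scene. Friction and masses are not known exactly. Their poses are not given: they have to be found in the camera images.
- coaster_low: lowest of three equal light-wood coasters, each a plate 80 long (own x) x 56 wide (own y) x 10 thick (z), 25 to 50 g, loose, stacked squarely into a pile 30 mm high that stands on the table. Origin: centre of its underside. The pile can be pinched across its 56 mm width, in the middle of its length, with the fingertips reaching down to the lowest coaster
- coaster_mid: middle coaster of the pile, same shape and origin
- coaster_top: topmost coaster of the pile, same shape and origin
- low_end_a (a point): on coaster_low: middle of the lower edge of its +x short end (x = +40 mm, z = 0)
- low_end_b (a point): on coaster_low: middle of the lower edge of its -x short end (x = -40 mm, z = 0)
- caddy: open wooden box fixed to the table, outside 95.5 (own x) x 71.5 (own y) x 42 mm high; inside 83.5 x 59.5, floor 6 mm thick, walls 6 mm thick and 36 mm high above the floor. The two end walls (at x = +-41.75 to 47.75) are whole; each long wall has a 44 mm wide notch in its middle (x = -22 to 22), open at the top and down to the floor's upper face, for the fingers. Origin: centre of its underside, on the table. The pile lies lengthwise in it, 6 mm below the rim
- caddy_rim (a point): centre of the caddy's mouth, at rim height, 42 mm above the table
- lid: loose wooden lid of the caddy, about 120 g, lying the right way up on the table: plate 100 (own x) x 76 (own y) x 6 mm with a locating block 76 x 52 x 4 mm under it and a bar handle 50 long (x) x 16 wide (y) x 22 high on top. Origin: centre of the locating block's underside; plate from z = 4 to 10 mm, bar from 10 to 32 mm. Seated, its origin is 38 mm above the caddy's origin, the plate on the rim and the block inside the mouth
- cup: bystander: white tea cup, 54 mm across, 55 high. Origin: centre of its underside
- jar: bystander: amber glass jar, 50 mm across, 75 high. Origin: centre of its underside
- bowl: bystander: white bowl, 120 mm across, 55 high. Origin: centre of its underside
- paddle: bystander: white rice paddle lying flat
- tin: bystander: tin, 74 mm across, 100 high. Origin: centre of its underside
- shaker: bystander: glass shaker, 44 mm across, 85 high. Origin: centre of its underside
Mind the look-alikes: they are no part of the job. What is shaped like the coaster_top but red is not meant.

How it is judged:
On the way, in this order (a step that is already met when the one before it is completed fails the run):
1. the held pile is tilted (lowest coaster 0.08 rad, about 5 degrees, or more, about its width) with the lower edge of one short end inside the caddy, at least 5 mm below the rim ((contact force between the fingers and coaster_low above 0.5 N or contact force between the fingers and coaster_mid above 0.5 N or contact force between the fingers and coaster_top above 0.5 N) and angle between coaster_low's own z axis and vertical above 0.08 rad and angle between the x axis of coaster_low and the x axis of caddy, either way round below 0.6 rad and ((z of low_end_a in the frame of caddy between 0.004 and 0.037 m and x of low_end_a in the frame of caddy between -0.0425 and 0.0425 m and y of low_end_a in the frame of caddy between -0.004 and 0.004 m) or (z of low_end_b in the frame of caddy between 0.004 and 0.037 m and x of low_end_b in the frame of caddy between -0.0425 and 0.0425 m and y of low_end_b in the frame of caddy between -0.004 and 0.004 m))), for 0.1 s.
2. the pile is level (0.06 rad) in the caddy and within 6 mm of resting on its floor while the fingers still hold it ((contact force between the fingers and coaster_low above 0.5 N or contact force between the fingers and coaster_mid above 0.5 N or contact force between the fingers and coaster_top above 0.5 N) and x of coaster_low in the frame of caddy between -0.004 and 0.004 m and y of coaster_low in the frame of caddy between -0.004 and 0.004 m and z of coaster_low in the frame of caddy between 0.004 and 0.012 m and angle between each of coaster_low, coaster_top's own z axis and vertical below 0.06 rad and x of coaster_top in the frame of caddy between -0.004 and 0.004 m and y of coaster_top in the frame of caddy between -0.004 and 0.004 m and z of coaster_top in the frame of caddy between 0.004 and 0.032 m), for 0.1 s.
At the end, for the whole second after the job is handed in: All three coasters lie flat in the caddy (within 4 mm of centred, 0.06 rad of level, at most 3 mm above their places); the lid is seated on the rim (within 7 mm of centred, its origin 35 to 40.5 mm above the caddy's, level to 0.05, lengthwise to 0.2 rad); all at rest (x of coaster_low in the frame of caddy between -0.004 and 0.004 m and y of coaster_low in the frame of caddy between -0.004 and 0.004 m and z of coaster_low in the frame of caddy between 0.004 and 0.029 m and angle between each of coaster_low, coaster_mid, coaster_top's own z axis and vertical below 0.06 rad and linear speed of each of coaster_low, coaster_mid, coaster_top, lid below 0.02 m/s and x of coaster_mid in the frame of caddy between -0.004 and 0.004 m and y of coaster_mid in the frame of caddy between -0.004 and 0.004 m and z of coaster_mid in the frame of caddy between 0.004 and 0.029 m and x of coaster_top in the frame of caddy between -0.004 and 0.004 m and y of coaster_top in the frame of caddy between -0.004 and 0.004 m and z of coaster_top in the frame of caddy between 0.004 and 0.029 m and x of lid in the frame of caddy between -0.007 and 0.007 m and y of lid in the frame of caddy between -0.007 and 0.007 m and z of lid in the frame of caddy between 0.035 and 0.0405 m and angle between lid's own z axis and vertical below 0.05 rad and angle between the x axis of lid and the x axis of caddy, either way round below 0.2 rad); the robot touches nothing.
It fails at once if the tea cup, jar, bowl, rice paddle, tin or shaker is moved more than 30 mm (distance of any of cup, jar, bowl, paddle, tin, shaker from where it was at the start of the episode above 0.03 m).
It also fails if it takes over 69 s, if anything falls off the work surface, if the arm or the gripper's body presses on something with over 40 N, if the wrist force passes 120 N, or if a joint passes its speed limit or range.

## Robot

A 6-joint arm with a two-finger parallel gripper is mounted at the origin on the work surface. World frame = base frame: x ahead of the robot, y to its left, z up, the work surface at z = 0. Lengths are in m, angles in rad, forces in N, time in s.
With the tool pointing down it reaches from about 0.25 to 0.725 m from the base axis. Payload 4 kg.
Tool frame: the origin (TCP) lies midway between the tips of the shut fingers; the grasp point (between the pads) lies 19 mm behind it (bot.grip_point_offset is the distance from the TCP to the grasp point, in m); z points along the fingers, y is the line along which they close (so a half turn about z gives the same grasp; the last joint's range is limited). The gripper opens to 85 mm and grips with 20 to 120 N. Pads are 22 mm wide; open, the fingers measure 114 mm over their backs; the gripper's body (76 mm by 85 mm) begins 54 mm behind the grasp point. The pads swing forward as they close: fully open they stand 13 mm farther back than shut.
Start: joints at [1.132, 0.241, 0.005, 1.335, 0, 1.571], TCP at [0.212, 0.453, 0.231] pointing down, gripper open.
Joint ranges: [-2.72, 2.72], [-1.05, 1.87], [-1.09, 1.28], [-1.99, 2.15], [-1.42, 1.44], [-3.14, 3.14]. Speed limits (rad/s): [2.79, 2.79, 3.14, 3.14, 3.14, 3.14].

## Interface

Orientations are given as a unit quaternion [x, y, z, w].
In Python, from workcell import bot gives the robot as it stands.
- The arm moves only by the tool step_arm, never from a script. Its argument "targets" is text: rows parted by semicolons, each of 7 numbers parted by spaces: the opening, from -1 (shut) to 1 (fully open), so that 0 is half open, then the shift along the world's x, y, z normalised to -1 to 1, where 1 is 0.5 m, then the turn, a rotation vector about the world's x, y, z normalised to -1 to 1, where 1 is pi/4 rad. In form: gripper x y z wx wy wz; .... A call has 1 to 10 rows; each row is the pose to reach, as a shift and turn from the pose commanded when the call began; what a row does not reach only later rows make up. A row lasts 1/12 s, in which the tool goes at most 41.7 mm and 7.16 degrees, less where a joint would pass 70% of its speed; a pose out of reach is approached as far as the arm can. A call with a number of a shift or a turn outside -1 to 1 is refused whole. A call with a gripper value outside its range is refused whole. The fingers move at their own pace and stop on an object; the grip force is fixed at half the most. Time passes only in rows, so rows that repeat a pose let the fingers close. It gives the time, the measured TCP pose, the force, the opening and the grip force at its end, in the units of the state.
- bot.get_obs(): the state, without advancing time (a new reading comes with each control period).
- bot.camera(name): name is "side" or "top" or "wrist"; returns the picture (420x560x3 uint8, red, green, blue); there is no depth.
- bot.camera_info(name): a dict with "vertical_fov" (degrees; the focal length in pixels is half the picture's height over the tangent of half this angle, whatever the lens; pixels are square), "cx", "cy" (the principal point, pixels), "D" ([k1, k2, p1, p2, k3] as OpenCV has them; the pictures are not rectified), "pose" (4x4, takes a point from camera to world coordinates). Camera axes: x right, y up, looking along -z (the intrinsics and any distortion apply to the point x, -y, -z); pixel columns grow to the right and rows downward; lengths in m; the calibration is good to about 2 mm. A picture is of the moment at which its call begins: read the wrist's pose just before it. camera_info takes no time and is no camera call; for the wrist camera it gives the pose at the moment of the call.
- bot.job_done(): hands the job in; it is judged then, once.
The state is a dict: "clock": time; "joint_pos": joint angles; "joint_vel": joint speeds; "tau": joint torques, N m; "eef_pos": TCP position; "tool_rot": TCP orientation; "ft_force": force on the tool from outside, world axes, zero at the start; "ft_torque": the same for the moment, N m; "grip_width": finger opening in m; "grasp_force": force on a finger pad.
Only numpy, scipy, OpenCV 4.12 (cv2) and the standard library are available. Lean on these libraries where they do the work, as an engineer would, in place of code of your own. Each camera call takes 0.05 s, during which the arm holds its last target. There are 200 camera calls.

## Working session

There is one attempt and no reset: what is moved stays moved. The work goes in short steps, Python scripts to look and compute and a tool call to move; the robot and the scene stay as the last step left them, time stands still between calls to the robot, and variables do not carry over. Pictures are saved under pics/ and viewed, at most 10 in all, crops included, and the job is handed in when it is done.

Besides the shell and the picture viewer there is one more tool, called after "Call:" as name(argument=value, ...) on one line, values as JSON. step_arm: Moves the arm, as the interface text tells. Scaled input: -1 to 1 covers 0.5 m each way for a shift and pi/4 rad each way for a turn. Its arguments: {"type":"object","properties":{"targets":{"type":"string"}},"required":["targets"]}

```bash
mkdir -p pics; cat > h.py <<'E'
import numpy as np, cv2, json
from workcell import bot
from scipy.spatial.transform import Rotation as R
def K(i):
    f=210/np.tan(np.radians(i["vertical_fov"])/2)
    return np.array([[f,0,i["cx"]],[0,f,i["cy"]],[0,0,1.]]),np.array(i["D"],float)
def snap(n,name):
    i=bot.camera_info(n); im=bot.camera(n)
    cv2.imwrite(f"pics/{name}.png",im[:,:,::-1]); 
    j=dict(i); j={k:(np.array(v).tolist() if not isinstance(v,(int,float,str)) else v) for k,v in j.items()}
    json.dump(j,open(f"pics/{name}.json","w")); return im,i
def load(name): return cv2.imread(f"pics/{name}.png"),json.load(open(f"pics/{name}.json"))
def ray(i,px):
    k,D=K(i); u=cv2.undistortPoints(np.array(px,float).reshape(-1,1,2),k,D).reshape(-1,2)
    P=np.array(i["pose"]); d=np.c_[u[:,0],-u[:,1],-np.ones(len(u))]@P[:3,:3].T
    return P[:3,3],d
def onz(i,px,z):
    o,d=ray(i,px); return o+d*((z-o[2])/d[:,2])[:,None]
def proj(i,X):
    k,D=K(i); P=np.array(i["pose"]); c=(np.atleast_2d(X)-P[:3,3])@P[:3,:3]
    return cv2.projectPoints(c*[1,-1,-1],np.zeros(3),np.zeros(3),k,D)[0].reshape(-1,2)
E
python3 - <<'E'
from h import *
a,i=snap("top","t0"); b,j=snap("side","s0"); c,k=snap("wrist","w0")
for q in(i,j,k): print({x:np.round(np.array(v),3).tolist() for x,v in q.items() if not isinstance(v,str)})
o=bot.get_obs(); print(o["eef_pos"],o["tool_rot"],o["clock"],bot.grip_point_offset)
E
```

```text
{'vertical_fov': 57.274, 'cx': 276.066, 'cy': 204.56, 'D': [0.001, 0.0, 0.0, 0.0, 0.0], 'pose': [[0.011, 0.996, -0.085, 0.408], [-1.0, 0.01, -0.006, -0.042], [-0.006, 0.085, 0.996, 1.217], [0.0, 0.0, 0.0, 1.0]]}
{'vertical_fov': 49.657, 'cx': 279.007, 'cy': 212.437, 'D': [-0.055, 0.0, 0.0, 0.0, 0.0], 'pose': [[0.992, 0.071, -0.104, 0.392], [-0.126, 0.524, -0.842, -0.939], [-0.006, 0.849, 0.529, 0.646], [0.0, 0.0, 0.0, 1.0]]}
{'vertical_fov': 65.764, 'cx': 280.995, 'cy': 208.723, 'D': [-0.014, 0.0, 0.0, 0.0, 0.0], 'pose': [[0.424, -0.869, -0.255, 0.147], [0.906, 0.406, 0.122, 0.482], [-0.002, -0.282, 0.959, 0.373], [0.0, 0.0, 0.0, 1.0]]}
[0.21221786 0.45218844 0.23061196] [ 2.17649524e-01  9.76026646e-01 -7.97225707e-04 -1.87602206e-04] 0.15 0.0187
```

View pics/t0.png

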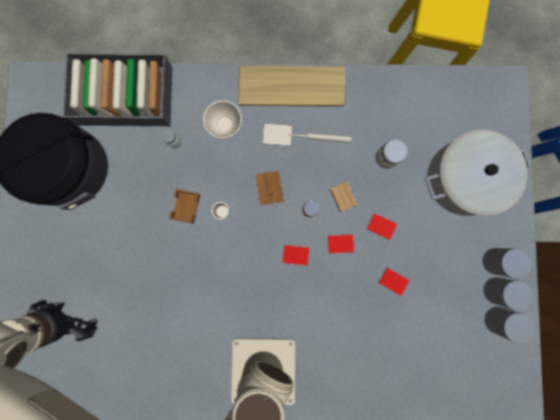

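View pics/s0.png

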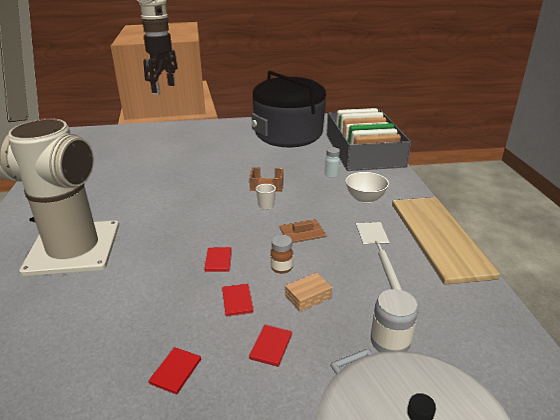

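Top view: the caddy is at (185,207) and is the only notched box. The lid with its bar is at (270,187). The light-wood pile is at (344,196). The four flat plates at (382,226), (341,244), (296,255) and (394,282) are red, so they are look-alikes. The pile at (344,196), also at (308,291) in the side view, is the one meant. I'll measure it and confirm it in an enlarged crop.

```bash
python3 - <<'E'
from h import *
im,i=load("t0")
s,j=load("s0")
hsv=cv2.cvtColor(im,cv2.COLOR_BGR2HSV)
m=cv2.inRange(hsv,(5,70,50),(25,255,255))
for n,(x0,x1,y0,y1),z in [("caddy",(160,210,180,235),.042),("lid",(248,292,165,212),.01),("pile",(325,362,178,215),.03)]:
    mm=np.zeros_like(m); mm[y0:y1,x0:x1]=m[y0:y1,x0:x1]
    mm=cv2.morphologyEx(mm,cv2.MORPH_CLOSE,np.ones((5,5)))
    cs=max(cv2.findContours(mm,0,2)[0],key=cv2.contourArea)
    b=cv2.boxPoints(cv2.minAreaRect(cs)); P=onz(i,b,z)[:,:2]; e=P[1]-P[0]; f=P[2]-P[1]
    if np.hypot(*f)>np.hypot(*e): e,f=f,e
    print(n,b.mean(0),P.mean(0).round(4),np.hypot(*e),np.hypot(*f),"yaw",np.degrees(np.arctan2(e[1],e[0])))
for n,p in dict(cup=(220,210),jar=(311,208),bowl=(222,119),tin=(394,152),shaker=(171,137)).items(): print(n,onz(i,[p],.06)[0][:2].round(3))
cr=[cv2.resize(im[160:250,310:420],(400,327),interpolation=cv2.INTER_CUBIC),cv2.resize(s[240:330,260:370],(400,327),interpolation=cv2.INTER_CUBIC)]
cv2.imwrite("pics/crop.png",np.hstack(cr))
E
```

```text
caddy [184.24998 205.75   ] [0.5014 0.2477] 0.09332099780498641 0.0777071484070695 yaw -9.405217766714209
lid [269.10812 187.35138] [ 0.5651 -0.0112] 0.09841363508237272 0.07422339295884271 yaw -170.54791860057318
pile [343.08252 196.18558] [ 0.5371 -0.2414] 0.07742932125237208 0.05710908368871405 yaw -156.39485622467046
cup [0.488 0.135]
jar [ 0.497 -0.14 ]
bowl [0.769 0.135]
tin [ 0.671 -0.392]
shaker [0.711 0.291]
```

View pics/crop.png

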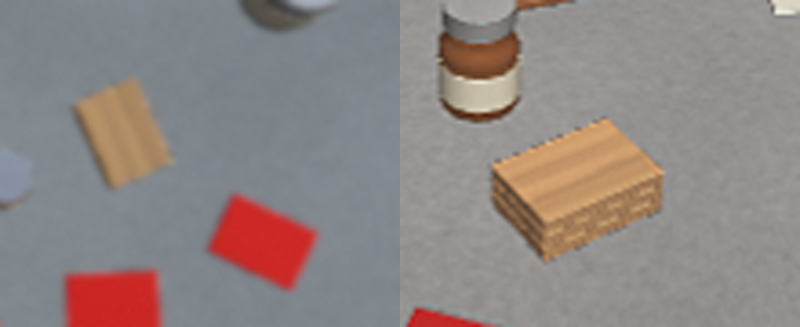

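The crop confirms it: the upright stack of light-wood layers (left half 125,130; right half 578,190) is the pile, and its measured top of 77x57 mm fits. I'll go over the caddy first for a close look, since it is on the way.

Call:
step_arm(targets="1 0.578 -0.408 0 0 0 0.35;1 0.578 -0.408 0 0 0 0.35;1 0.578 -0.408 0 0 0 0.35;1 0.578 -0.408 0 0 0 0.35;1 0.578 -0.408 0 0 0 0.35;1 0.578 -0.408 0 0 0 0.35;1 0.578 -0.408 0 0 0 0.35;1 0.578 -0.408 0 0 0 0.35;1 0.578 -0.408 0 0 0 0.35;1 0.578 -0.408 0 0 0 0.35")

```text
clock: 0.98
eef_pos: [0.5056, 0.2447, 0.2303]
tool_rot: [0.085, 0.996, -0.001, 0.001]
ft_force: [-0.2, 0.0, 0.4]
grip_width: 0.0857
grasp_force: 0.0
```

Call:
step_arm(targets="1 0 0 0 0 0 0;1 0 0 0 0 0 0;1 0 0 0 0 0 0")

```text
clock: 1.23
eef_pos: [0.5003, 0.2493, 0.2311]
tool_rot: [0.081, 0.997, -0.0, -0.0]
ft_force: [0.2, 0.4, 0.2]
grip_width: 0.0858
grasp_force: 0.0
```

```bash
python3 - <<'E'
from h import *
o=bot.get_obs(); print(o["eef_pos"],o["tool_rot"],o["joint_pos"],np.abs(o["joint_vel"]).max(),o["clock"])
snap("wrist","w1")
E
```

```text
[0.50032881 0.24932948 0.23112298] [ 8.11310450e-02  9.96703325e-01 -7.92115289e-05 -4.79288132e-04] [4.62116283e-01 3.59558709e-01 1.68603869e-01 1.38074392e+00
 3.59970758e-04 6.24556768e-01] 0.012570954819399944 1.2333
```

View pics/w1.png

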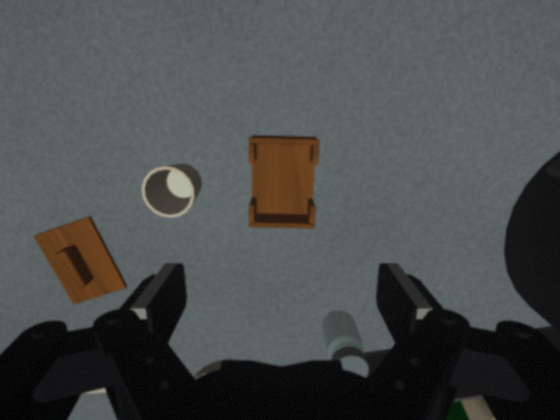

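The wrist view from above the caddy shows its cavity centred near (283,182), with end-wall rims at rows ~138 and ~225. The cup is at (168,192) and the lid at (80,260). Next I'll measure the rim edges.

```bash
python3 - <<'E'
from h import *
im,i=load("w1")
hsv=cv2.cvtColor(im,cv2.COLOR_BGR2HSV)
m=cv2.inRange(hsv,(3,90,40),(25,255,255)); m[:, :235]=0; m[:,330:]=0; m[:120]=0; m[240:]=0
c=max(cv2.findContours(m,0,1)[0],key=cv2.contourArea)[:,0]
h=cv2.convexHull(c)
q=cv2.approxPolyDP(h,3,True)[:,0]; print(q.tolist())
r=cv2.minAreaRect(c); b=cv2.boxPoints(r)
print(b.round(1).tolist()); 
for z in(0,.042): print(z,onz(i,b,z)[:,:2].round(4).tolist())
P=onz(i,q,.042)[:,:2]; print(P.round(4).tolist())
S=6; x0,y0=235,125
big=cv2.resize(im[y0:y0+115,x0:x0+95],None,fx=S,fy=S,interpolation=cv2.INTER_NEAREST)[:600]
big=cv2.convertScaleAbs(big,alpha=1.8)
cv2.imwrite("pics/c1.png",big[:600,:570])
E
```

```text
[[249, 138], [318, 140], [313, 227], [249, 225]]
[[246.6999969482422, 226.39999389648438], [249.10000610351562, 135.60000610351562], [318.29998779296875, 137.5], [315.8999938964844, 228.1999969482422]]
0 [[0.5534, 0.1978], [0.4475, 0.221], [0.4621, 0.2977], [0.5693, 0.2808]]
0.042 [[0.5395, 0.2048], [0.4455, 0.2255], [0.4584, 0.2935], [0.5536, 0.2785]]
[[0.4478, 0.225], [0.4609, 0.2929], [0.5517, 0.2756], [0.5383, 0.2076]]
```

View pics/c1.png

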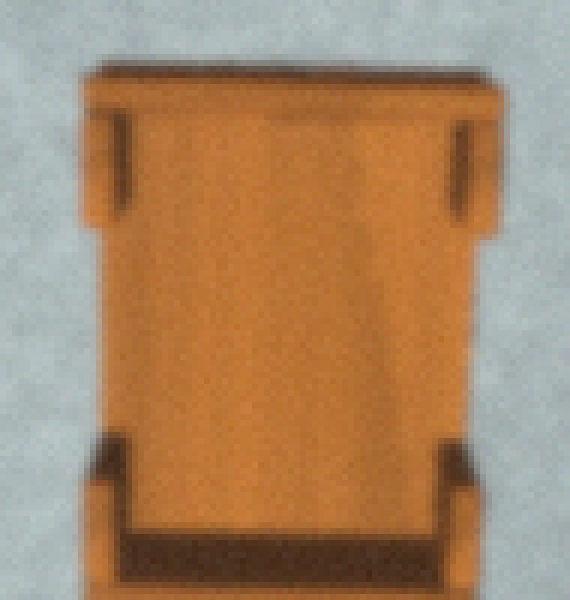

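```bash
cat >> h.py <<'E'
def fit(name,px,z,L,W):
    """similarity-free rigid fit of rectangle corners (ordered around) to LxW"""
    P=onz(load(name)[1] if isinstance(name,str) else name,px,z)[:,:2]
    print("sides",[round(float(np.hypot(*(P[k]-P[k-1])))*1e3,1) for k in range(4)])
    c=P.mean(0); ax=(P[2]+P[3]-P[0]-P[1]); a=np.degrees(np.arctan2(ax[1],ax[0]))
    ay=P[1]+P[2]-P[0]-P[3]; b=np.degrees(np.arctan2(ay[1],ay[0]))
    print("c",c.round(4),"yaw",a.round(2),"ortho",b.round(2)); return c,a
E
python3 - <<'E'
from h import *
im,i=load("w1"); g=im.astype(int)
for u in (255,265,280,295,307): print(u,[(v,tuple(im[v,u][::-1])) for v in range(222,231)])
fit("w1",[(248.3,137.3),(318.7,139.2),(314.7,227.4),(248.3,225.7)],.042,95.5,71.5)
# floor inner corners visible at near & far? near rim inner edge
E
```

```text
255 [(222, (np.uint8(73), np.uint8(45), np.uint8(26))), (223, (np.uint8(88), np.uint8(55), np.uint8(29))), (224, (np.uint8(95), np.uint8(59), np.uint8(30))), (225, (np.uint8(95), np.uint8(62), np.uint8(31))), (226, (np.uint8(93), np.uint8(68), np.uint8(48))), (227, (np.uint8(94), np.uint8(82), np.uint8(73))), (228, (np.uint8(93), np.uint8(95), np.uint8(92))), (229, (np.uint8(93), np.uint8(101), np.uint8(99))), (230, (np.uint8(96), np.uint8(103), np.uint8(104)))]
265 [(222, (np.uint8(62), np.uint8(36), np.uint8(18))), (223, (np.uint8(81), np.uint8(49), np.uint8(24))), (224, (np.uint8(92), np.uint8(56), np.uint8(28))), (225, (np.uint8(95), np.uint8(62), np.uint8(31))), (226, (np.uint8(95), np.uint8(66), np.uint8(42))), (227, (np.uint8(97), np.uint8(81), np.uint8(66))), (228, (np.uint8(95), np.uint8(92), np.uint8(89))), (229, (np.uint8(97), np.uint8(102), np.uint8(100))), (230, (np.uint8(97), np.uint8(103), np.uint8(103)))]
280 [(222, (np.uint8(56), np.uint8(34), np.uint8(20))), (223, (np.uint8(79), np.uint8(48), np.uint8(26))), (224, (np.uint8(91), np.uint8(57), np.uint8(31))), (225, (
[... 610 characters left out ...]
54))), (228, (np.uint8(97), np.uint8(88), np.uint8(80))), (229, (np.uint8(96), np.uint8(99), np.uint8(96))), (230, (np.uint8(95), np.uint8(101), np.uint8(102)))]
307 [(222, (np.uint8(50), np.uint8(33), np.uint8(18))), (223, (np.uint8(60), np.uint8(35), np.uint8(16))), (224, (np.uint8(78), np.uint8(49), np.uint8(23))), (225, (np.uint8(94), np.uint8(59), np.uint8(27))), (226, (np.uint8(101), np.uint8(65), np.uint8(34))), (227, (np.uint8(100), np.uint8(71), np.uint8(45))), (228, (np.uint8(95), np.uint8(80), np.uint8(67))), (229, (np.uint8(95), np.uint8(94), np.uint8(91))), (230, (np.uint8(96), np.uint8(103), np.uint8(101)))]
sides [93.7, 70.5, 93.7, 71.9]
c [0.4997 0.2505] yaw -10.47 ortho 79.2
```

Caddy: centre about (0.500, 0.2505), yaw -10.5°, sides 94–95 x 71 against the given 95.5 x 71.5, so the measurement is sound. Next I'll go above the pile.

Call:
step_arm(targets="1 0.074 -0.98 0 0 0 0.73;1 0.074 -0.98 0 0 0 0.73;1 0.074 -0.98 0 0 0 0.73;1 0.074 -0.98 0 0 0 0.73;1 0.074 -0.98 0 0 0 0.73;1 0.074 -0.98 0 0 0 0.73;1 0.074 -0.98 0 0 0 0.73;1 0.074 -0.98 0 0 0 0.73;1 0.074 -0.98 0 0 0 0.73;1 0.074 -0.98 0 0 0 0.73")

```text
clock: 2.12
eef_pos: [0.5315, -0.1509, 0.2319]
tool_rot: [-0.205, 0.979, -0.0, 0.0]
ft_force: [0.8, 0.0, 0.0]
grip_width: 0.0851
grasp_force: 0.0
```

```bash
python3 - <<'E'
from h import *
o=bot.get_obs(); print(o["eef_pos"],o["joint_pos"])
E
```

```text
[ 0.53153853 -0.15092367  0.23189929] [-2.76777415e-01  3.44677037e-01  1.49170110e-01  1.37437698e+00
  2.20846546e-04 -6.88821848e-01]
```

Call:
step_arm(targets="1 0.01 -0.15 0 0 0 0;1 0.01 -0.15 0 0 0 0;1 0.01 -0.15 0 0 0 0;1 0.01 -0.15 0 0 0 0;1 0.01 -0.15 0 0 0 0;1 0.01 -0.15 0 0 0 0")

```text
clock: 2.62
eef_pos: [0.5368, -0.2236, 0.2315]
tool_rot: [-0.205, 0.979, 0.0, -0.0]
ft_force: [0.2, -0.1, -0.8]
grip_width: 0.0852
grasp_force: 0.0
```

```bash
python3 - <<'E'
from h import *
o=bot.get_obs(); print(o["eef_pos"],o["tool_rot"],o["clock"])
im,i=snap("wrist","w2"); im=im[:,:,::-1]
hsv=cv2.cvtColor(im,cv2.COLOR_BGR2HSV)
m=cv2.inRange(hsv,(8,60,40),(28,255,255)); m[270:]=0
for c in cv2.findContours(m,0,1)[0]:
    if cv2.contourArea(c)>800: print(cv2.contourArea(c),cv2.approxPolyDP(cv2.convexHull(c),2.5,True)[:,0].tolist())
k=cv2.convertScaleAbs(im,alpha=1.6); cv2.imwrite("pics/w2b.png",k)
E
```

```text
[ 0.53679134 -0.22358343  0.2314948 ] [-2.04557228e-01  9.78854581e-01  2.19939368e-04 -4.06151471e-05] 2.6167
2616.0 [[414, 221], [472, 236], [458, 269], [401, 269], [397, 262]]
3797.0 [[288, 135], [289, 208], [240, 209], [236, 137]]
```

View pics/w2b.png

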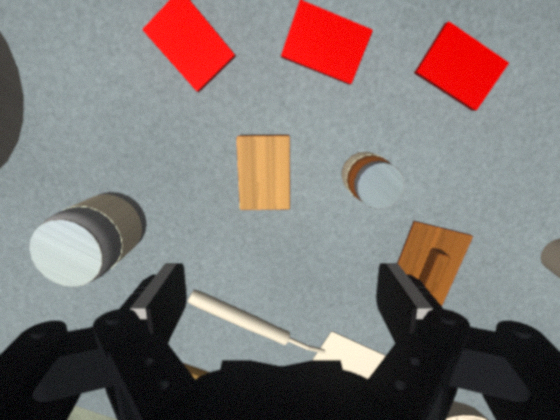

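The pile's top is at (263,172) and clear of the fingers. The jar is at (373,180), the paddle handle at (240,315), the lid at (435,258) and the tin at (85,235). I'll fit the pile's corners more closely.

```bash
cat >> h.py <<'E'
def edges(name,box,thr=(8,60,40)):
    """sub-pixel corners of a tilted quad: 50% crossings of (R-B) along scan lines, lines fitted on the 4 sides"""
    im,i=load(name); s=im[:,:,2].astype(float)-im[:,:,0]; s=cv2.GaussianBlur(s,(3,3),0)
    x0,x1,y0,y1=box; hi=np.median(s[(y0+y1)//2-5:(y0+y1)//2+5,(x0+x1)//2-5:(x0+x1)//2+5])
    def cross(a):
        t=hi/2; k=np.nonzero(a>t)[0]; p,q=k[0],k[-1]
        return p-(a[p]-t)/(a[p]-a[p-1]), q+(a[q]-t)/(a[q]-a[q+1])
    m=12; W=(x1-x0)//4;H=(y1-y0)//4
    V=np.array([(y,)+cross(s[y,x0-m:x1+m]) for y in range(y0+H//2,y1-H//2)]); V[:,1:]+=x0-m
    U=np.array([(x,)+cross(s[y0-m:y1+m,x]) for x in range(x0+W//2,x1-W//2)]); U[:,1:]+=y0-m
    l,r=[np.polyfit(V[:,0],V[:,k],1) for k in(1,2)]; t,b=[np.polyfit(U[:,0],U[:,k],1) for k in(1,2)]
    def X(v,h): # x=v0*y+v1 ; y=h0*x+h1
        y=(h[0]*v[1]+h[1])/(1-h[0]*v[0]); return (v[0]*y+v[1],y)
    return [X(l,t),X(r,t),X(r,b),X(l,b)]
E
python3 - <<'E'
from h import *
q=edges("w2",(237,290,135,209)); print(np.round(q,1).tolist()); c,a=fit("w2",q,.03,80,56)
print(onz(load("w2")[1],q,.03).round(4).tolist(), load("w2")[1]["pose"])
from scipy.spatial.transform import Rotation as R
o=bot.get_obs(); r=R.from_quat(o["tool_rot"]).as_matrix(); print("tooly",np.degrees(np.arctan2(r[1,1],r[0,1])), "in tool", r[:2,:2].T@(c-o["eef_pos"][:2]))
E
```

```text
[[235.9, 135.4], [289.0, 134.8], [289.3, 208.9], [239.5, 209.2]]
sides [79.8, 55.1, 80.0, 55.1]
c [ 0.5352 -0.2452] yaw 24.29 ortho 114.14
[[0.5101, -0.2868, 0.03], [0.4875, -0.2366, 0.03], [0.5604, -0.2036, 0.03], [0.5829, -0.254, 0.03]] [[-0.4010541272241038, -0.8788197819905229, -0.25851765475232336, 0.47118174792294665], [0.916054351943891, -0.3847853812764709, -0.1130691586622017, -0.2527005344506217], [-0.0001064009852038549, -0.2821630754334272, 0.9593664511232295, 0.3741266601793822], [0.0, 0.0, 0.0, 1.0]]
tooly 113.62368749642027 in tool [ 0.01022915 -0.01921149]
```

Call:
step_arm(targets="1 -0.003 -0.043 -0.05 0 0 0.012;1 -0.003 -0.043 -0.13 0 0 0.012;1 -0.003 -0.043 -0.21 0 0 0.012;1 -0.003 -0.043 -0.29 0 0 0.012;1 -0.003 -0.043 -0.34 0 0 0.012;1 -0.003 -0.043 -0.34 0 0 0.012;1 -0.003 -0.043 -0.34 0 0 0.012;1 -0.003 -0.043 -0.34 0 0 0.012")

```text
clock: 3.33
eef_pos: [0.5369, -0.2467, 0.0635]
tool_rot: [-0.209, 0.978, -0.001, 0.001]
ft_force: [-0.5, -0.4, 0.9]
grip_width: 0.0853
grasp_force: 0.0
```

```bash
python3 - <<'E'
from h import *
o=bot.get_obs(); print(o["eef_pos"],o["tool_rot"],o["ft_force"])
im,i=snap("wrist","w3")
q=proj(i,[[.5352+x*np.cos(.422)-y*np.sin(.422),-.2452+x*np.sin(.422)+y*np.cos(.422),.03] for x,y in [(-.04,-.028),(-.04,.028),(.04,.028),(.04,-.028)]]); print(q.round(1).tolist())
x0,y0=np.maximum(q.min(0).astype(int),14); x1,y1=q.max(0).astype(int)
print(x0,x1,y0,y1)
try:
  p=edges("w3",(x0,x1,y0,y1)); print(np.round(p,1).tolist()); c,a=fit("w3",p,.03,80,56)
  r=R.from_quat(o["tool_rot"]).as_matrix(); print("in tool", r[:2,:2].T@(c-o["eef_pos"][:2]))
except Exception as e: print(e)
E
```

```text
[ 0.53691091 -0.24674182  0.06348599] [-2.08632002e-01  9.77992840e-01 -9.56393495e-04  1.33357914e-03] [-0.45140676 -0.44959456  0.89240669]
[[234.5, 172.0], [336.9, 171.9], [330.6, 300.4], [239.9, 300.4]]
234 336 171 300
[[235.2, 171.5], [336.2, 167.6], [329.9, 300.2], [240.8, 299.9]]
sides [80.0, 55.1, 82.2, 55.0]
c [ 0.5345 -0.2455] yaw 24.22 ortho 115.19
in tool [0.00170531 0.00210834]
```

Call:
step_arm(targets="1 -0.004 0.0025 -0.04 0 0 0;1 -0.004 0.0025 -0.08 0 0 0;1 -0.004 0.0025 -0.11 0 0 0;1 -0.004 0.0025 -0.124 0 0 0;1 -0.004 0.0025 -0.124 0 0 0;1 -0.004 0.0025 -0.124 0 0 0;1 -0.004 0.0025 -0.124 0 0 0")

```text
clock: 3.97
eef_pos: [0.5348, -0.2464, 0.0013]
tool_rot: [-0.208, 0.978, -0.001, 0.001]
ft_force: [0.2, 0.3, 0.1]
grip_width: 0.0856
grasp_force: 0.0
```

Call:
step_arm(targets="0.6 0 0 -0.003 0 0 0;0.5 0 0 -0.003 0 0 0;0.4 0 0 -0.003 0 0 0;0.3 0 0 -0.003 0 0 0;0 0 0 -0.003 0 0 0;-1 0 0 -0.003 0 0 0;-1 0 0 -0.003 0 0 0;-1 0 0 -0.003 0 0 0;-1 0 0 -0.003 0 0 0;-1 0 0 -0.003 0 0 0")

```text
clock: 4.8
eef_pos: [0.5336, -0.246, -0.0014]
tool_rot: [-0.208, 0.978, -0.0, 0.0]
ft_force: [-0.7, -1.1, 5.8]
grip_width: 0.0553
grasp_force: 64.7
```

Call:
step_arm(targets="-1 0 0 0.005 0 0 0;-1 0 0 0.02 0 0 0;-1 0 0 0.05 0 0 0;-1 0 0 0.09 0 0 0;-1 0 0 0.14 0 0 0;-1 0 0 0.2 0 0 0;-1 0 0 0.26 0 0 0;-1 0 0 0.3 0 0 0;-1 0 0 0.3 0 0 0;-1 0 0 0.3 0 0 0")

```text
clock: 5.63
eef_pos: [0.534, -0.2461, 0.1492]
tool_rot: [-0.208, 0.978, -0.001, 0.001]
ft_force: [0.5, 0.0, -1.1]
grip_width: 0.0553
grasp_force: 64.0
```

```bash
python3 - <<'E'
from h import *
o=bot.get_obs(); print(o["eef_pos"],o["tool_rot"],o["ft_force"],o["grip_width"])
im,i=snap("wrist","w4"); snap("side","s4"); s,j=load("s4")
p=proj(j,o["eef_pos"])[0].astype(int); c=s[p[1]-50:p[1]+50,p[0]-60:p[0]+60]
c=cv2.resize(c,None,fx=3.33,fy=3.33,interpolation=cv2.INTER_CUBIC); w=cv2.convertScaleAbs(im[:,:,::-1],alpha=1.6)[60:393,70:470]
cv2.imwrite("pics/m4.png",np.hstack([w,c[:333]]))
E
```

```text
[ 0.53398201 -0.24609898  0.14917293] [-2.07933189e-01  9.78141867e-01 -9.03011980e-04  1.20918890e-03] [ 0.49366982  0.03433255 -1.07027023] 0.055255997324487376
```

View pics/m4.png

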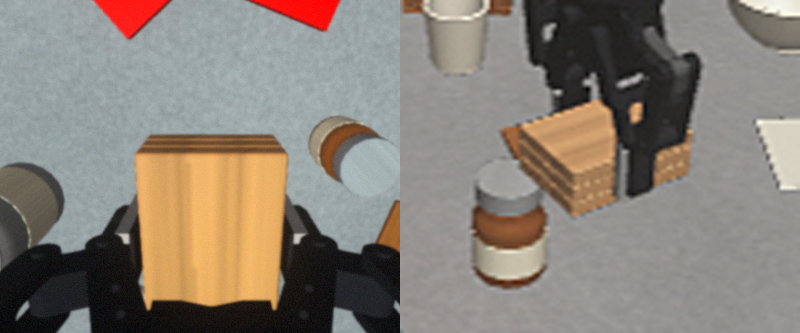

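The wrist view (left) shows the pile squarely between the fingers, with the top near edge at about row 213 of the full picture. The side view (right) shows all three coasters held level and aligned. Now I'll measure where the pile sits in the tool frame.

```bash
python3 - <<'E'
from h import *
im,i=load("w4"); o=bot.get_obs(); T=o["eef_pos"]; r=R.from_quat(o["tool_rot"]).as_matrix()
s=im[:,:,2].astype(float)-im[:,:,0]
def first(a,t=20): k=np.nonzero(a>t)[0][0]; return k-(a[k]-t)/(a[k]-a[k-1])
top=np.median([170+first(s[170:,u]) for u in range(225,340,5)])
print("bottom near edge row",top)
g=im[:,:,1].astype(int); print("profile",[(v,int(np.mean(g[v,240:330]))) for v in range(190,220)])
for v in (225,235,245):
    a=s[v]; l=150+first(a[150:]); rr=410-first(a[:411][::-1]); print(v,l,rr)
    P=onz(i,[(l,v),(rr,v)],T[2]+.0314); print("  y in tool",((P-T)@r)[:,1].round(4))
for row,z in ((top,.0014),(213,.0314)):
    P=onz(i,[(240,row),(280,row),(320,row)],T[2]+z); print(((P-T)@r)[:,:2].round(4).tolist())
# caddy in tool frame at w1
T1=np.array([.50033,.24933,.2311]); r1=R.from_quat([.08113,.9967,0,-.0005]).as_matrix()
c=np.array([.5001,.2504,.2311]); print("caddy in tool@w1",((c-T1)@r1)[:2], "tooly",np.degrees(np.arctan2(r1[1,1],r1[0,1])))
# pile yaw relative tool
print("tooly now",np.degrees(np.arctan2(r[1,1],r[0,1])))
E
```

```text
bottom near edge row 194.76923076923077
profile [(190, 105), (191, 106), (192, 104), (193, 96), (194, 75), (195, 54), (196, 46), (197, 47), (198, 55), (199, 63), (200, 58), (201, 49), (202, 45), (203, 45), (204, 51), (205, 61), (206, 65), (207, 56), (208, 46), (209, 44), (210, 45), (211, 48), (212, 57), (213, 73), (214, 87), (215, 96), (216, 102), (217, 105), (218, 107), (219, 107)]
225 204.28125 402.7
  y in tool [-0.0302  0.0435]
235 204.94736842105263 405.3333333333333
  y in tool [-0.0302  0.0449]
245 205.3793103448276 356.0526315789474
  y in tool [-0.0303  0.0267]
[[0.0348, -0.0206], [0.0348, -0.0023], [0.0348, 0.0159]]
[[0.0355, -0.0168], [0.0355, -0.0021], [0.0355, 0.0126]]
caddy in tool@w1 [0.00040002 0.00101872] tooly 80.69292728171132
tooly now 114.00082214038706
```

```bash
python3 - <<'E'
from h import *
for n,T,q in (("w2",[.53679,-.22358,.23149],[-.204557,.978855,.00022,-.00004]),("w3",[.53691,-.24674,.063486],[-.208632,.977993,-.000956,.001334]),("w4",[.53398,-.24610,.14917],[-.207933,.978142,-.000903,.001209]),("w1",[.50033,.24933,.23112],[.081131,.996703,-.00008,-.00048])):
    i=load(n)[1]; r=R.from_quat(q).as_matrix(); P=np.array(i["pose"])
    print(n,((P[:3,3]-T)@r).round(4),(r.T@P[:3,2]).round(4),(r.T@P[:3,0]).round(4))
o=bot.get_obs();print(o["eef_pos"],o["tool_rot"])
# near top edge and bottom edge, w4
i=load("w4")[1];T=np.array([.53398,-.24610,.14917]);r=R.from_quat([-.207933,.978142,-.000903,.001209]).as_matrix()
for row,z in((194.3,.0014),(213.3,.0314)):
    print(((onz(i,[(280,row)],T[2]+z)-T)@r).round(4))
a,b=load("s4"),load("s0")
E
```

```text
w2 [ 0.0718 -0.0003 -0.1426] [ 2.822e-01  3.000e-04 -9.594e-01] [6.e-04 1.e+00 6.e-04]
w3 [ 0.0718 -0.0004 -0.1426] [ 2.821e-01  4.000e-04 -9.594e-01] [6.e-04 1.e+00 6.e-04]
w4 [ 0.0718 -0.0004 -0.1426] [ 2.821e-01  4.000e-04 -9.594e-01] [5.e-04 1.e+00 5.e-04]
w1 [ 0.0716 -0.0003 -0.1426] [ 2.824e-01  2.000e-04 -9.593e-01] [6.e-04 1.e+00 4.e-04]
[ 0.53221036 -0.24531325  0.146351  ] [-2.07919422e-01  9.78145003e-01  8.09719525e-04 -1.10084337e-03]
[[ 0.037  -0.0009 -0.0015]]
[[ 0.0374 -0.0008 -0.0315]]
```

Call:
step_arm(targets="-1 -0.003 0.04 0.03 0 0 -0.06;-1 -0.007 0.1 0.03 0 0 -0.13;-1 -0.011 0.16 0.03 0 0 -0.2;-1 -0.015 0.22 0.03 0 0 -0.27;-1 -0.019 0.28 0.03 0 0 -0.34;-1 -0.023 0.34 0.03 0 0 -0.41;-1 -0.027 0.4 0.03 0 0 -0.48;-1 -0.031 0.46 0.03 0 0 -0.55;-1 -0.036 0.52 0.03 0 0 -0.62;-1 -0.041 0.58 0.03 0 0 -0.68")

```text
clock: 6.57
eef_pos: [0.5109, 0.0455, 0.1606]
tool_rot: [0.059, 0.998, -0.0, -0.002]
ft_force: [0.1, -0.2, -1.1]
grip_width: 0.0552
grasp_force: 64.0
```

Call:
step_arm(targets="-1 -0.004 0.06 0 0 0 -0.03;-1 -0.008 0.12 0 0 0 -0.06;-1 -0.012 0.18 0 0 0 -0.087;-1 -0.018 0.24 0 0 0 -0.087;-1 -0.024 0.3 0 0 0 -0.087;-1 -0.028 0.36 0 0 0 -0.087;-1 -0.03 0.4 0 0 0 -0.087;-1 -0.03 0.412 0 0 0 -0.087;-1 -0.03 0.412 0 0 0 -0.087;-1 -0.03 0.412 0 0 0 -0.087")

```text
clock: 7.4
eef_pos: [0.4968, 0.2495, 0.1612]
tool_rot: [0.091, 0.996, -0.001, -0.001]
ft_force: [0.2, -0.2, -0.1]
grip_width: 0.055
grasp_force: 64.0
```

Call:
step_arm(targets="-1 0 0 0 0 0 0;-1 0 0 0 0 0 0;-1 0 0 0 0 0 0;-1 0 0 0 0 0 0")

```text
clock: 7.73
eef_pos: [0.4979, 0.2493, 0.1629]
tool_rot: [0.092, 0.996, -0.0, 0.0]
ft_force: [-0.5, 1.1, -1.2]
grip_width: 0.0549
grasp_force: 64.0
```

```bash
cat >> h.py <<'E'
def st():
    o=bot.get_obs(); r=R.from_quat(o["tool_rot"]).as_matrix(); T=o["eef_pos"]
    print("T",T.round(4),"tooly",np.degrees(np.arctan2(r[1,1],r[0,1])).round(2),"tilt",np.degrees(r.T@[0,0,-1])[:2].round(2),"vel",np.abs(o["joint_vel"]).max().round(3),"F",np.round(o["ft_force"],1),"w",round(o["grip_width"],4),o["clock"])
    return T,r
def intool(i,px,z,T,r): return (onz(i,px,z)-T)@r
E
python3 - <<'E'
from h import *
T,r=st(); im,i=snap("wrist","w5")
cv2.imwrite("pics/w5b.png",cv2.convertScaleAbs(im[:,:,::-1],alpha=1.8))
E
```

```text
T [0.4979 0.2493 0.1629] tooly 79.4 tilt [0.01 0.  ] vel 0.004 F [-0.5  1.1 -1.2] w 0.0549 7.7333
```

View pics/w5b.png

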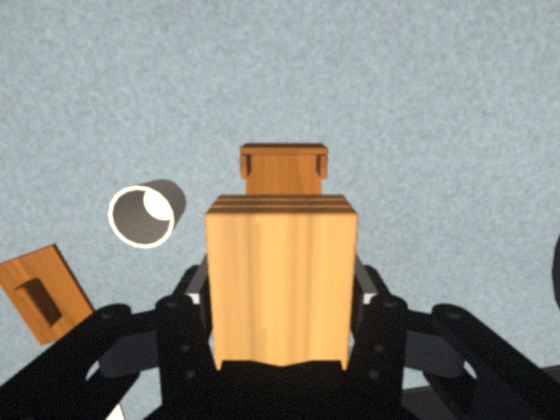

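The caddy's near rim runs from (240,147) to (328,147), parallel to the pile's near edge (208–355, row ~213), so the yaw is right. Next I'll measure the offset between them.

```bash
python3 - <<'E'
from h import *
T,r=st(); im,i=load("w5"); s=cv2.GaussianBlur(im[:,:,2].astype(float)-im[:,:,0],(3,3),0); V=im[:,:,2].astype(int)
print("mean R rows left/mid/right"); 
for a,b in((246,262),(276,292),(306,322)): print([(v,int(V[v,a:b].mean())) for v in range(139,160)])
def fr(a,t): k=np.nonzero(a>t)[0][0]; return k-(a[k]-t)/(a[k]-a[k-1])
for v in (150,155,165,172):
    a=s[v]; l=225+fr(a[225:],20); q=343-fr(a[:344][::-1],20); print("caddy",v,round(l,1),round(q,1),intool(i,[(l,v),(q,v)],.042,T,r)[:,1].round(4))
for v in (216,225,240):
    a=s[v]; l=190+fr(a[190:],25); q=375-fr(a[:376][::-1],25); print("pile",v,round(l,1),round(q,1),intool(i,[(l,v),(q,v)],T[2]+.0314,T,r)[:,1].round(4))
for row,z in((194.3,.0014),(213.3,.0314)): print("pile near x",intool(i,[(281,row)],T[2]+z,T,r)[0,0].round(4))
print([(v,int(V[v,250:310].mean())) for v in range(190,218)])
for row in (145,146,147,148): print("rim outer x",row,intool(i,[(284,row)],.042,T,r)[0,0].round(4))
E
```

```text
T [0.498  0.2495 0.163 ] tooly 79.41 tilt [ 0.01 -0.  ] vel 0.007 F [-0.7  0.4 -0.5] w 0.0551 7.7833
mean R rows left/mid/right
[(139, 96), (140, 96), (141, 93), (142, 82), (143, 66), (144, 51), (145, 46), (146, 54), (147, 72), (148, 89), (149, 97), (150, 98), (151, 97), (152, 96), (153, 91), (154, 83), (155, 82), (156, 84), (157, 85), (158, 85), (159, 85)]
[(139, 96), (140, 95), (141, 93), (142, 84), (143, 69), (144, 54), (145, 47), (146, 53), (147, 69), (148, 85), (149, 94), (150, 96), (151, 96), (152, 95), (153, 93), (154, 93), (155, 98), (156, 103), (157, 104), (158, 105), (159, 105)]
[(139, 97), (140, 97), (141, 94), (142, 85), (143, 68), (144, 53), (145, 46), (146, 50), (147, 67), (148, 84), (149, 96), (150, 102), (151, 103), (152, 103), (153, 98), (154, 91), (155, 90), (156, 92), (157, 93), (158, 93), (159, 93)]
caddy 150 239.0 327.6 [-0.0343  0.0368]
caddy 155 239.7 326.8 [-0.0339  0.0364]
caddy 165 239.5 327.0 [-0.0344  0.0369]
caddy 172 239.5 327.0 [-0.0346  0.0371]
pile 216 203.9 357.7 [-0.0282  0.0271]
pile 225 204.4 357.4 [-0.0283  0.0272]
pile 240 205.4 356.4 [-0.0283  0.0272]
pile near x 0.0367
pile near x 0.0371
[(190, 105), (191, 105), (192, 105), (193, 98), (194, 83), (195, 67), (196, 61), (197, 62), (198, 72), (199, 83), (200, 79), (201, 67), (202, 61), (203, 61), (204, 66), (205, 80), (206, 86), (207, 76), (208, 64), (209, 60), (210, 61), (211, 64), (212, 76), (213, 96), (214, 116), (215, 128), (216, 135), (217, 140)]
rim outer x 145 0.0472
rim outer x 146 0.0464
rim outer x 147 0.0456
rim outer x 148 0.0448
```

Call:
step_arm(targets="-1 0 0.0034 -0.02 -0.01 -0.05 0;-1 0 0.0034 -0.05 -0.02 -0.1 0;-1 0 0.0034 -0.09 -0.0286 -0.153 0;-1 0 0.0034 -0.13 -0.0286 -0.153 0;-1 0 0.0034 -0.16 -0.0286 -0.153 0;-1 0 0.0034 -0.176 -0.0286 -0.153 0;-1 0 0.0034 -0.18 -0.0286 -0.153 0;-1 0 0.0034 -0.18 -0.0286 -0.153 0;-1 0 0.0034 -0.18 -0.0286 -0.153 0;-1 0 0.0034 -0.18 -0.0286 -0.153 0")

```text
clock: 8.62
eef_pos: [0.4988, 0.2524, 0.074]
tool_rot: [0.092, 0.994, -0.005, 0.062]
ft_force: [-0.1, -0.7, -1.2]
grip_width: 0.055
grasp_force: 64.0
```

Call:
step_arm(targets="-1 0 0 0 0 0 0;-1 0 0 0 0 0 0;-1 0 0 0 0 0 0;-1 0 0 0 0 0 0")

```text
clock: 8.95
eef_pos: [0.4979, 0.252, 0.0731]
tool_rot: [0.092, 0.994, -0.006, 0.061]
ft_force: [-0.1, -0.0, -0.9]
grip_width: 0.0553
grasp_force: 64.0
```

```bash
python3 - <<'E'
from h import *
T,r=st(); im,i=snap("wrist","w6"); s=cv2.GaussianBlur(im[:,:,2].astype(float)-im[:,:,0],(3,3),0); V=im[:,:,2].astype(int)
X=np.array([-.983,.184,0]);Y=np.array([.184,.983,0])
c=np.array([.5,.25,.042])
print("pred rim near px",proj(i,c+X*.04775).round(1), "pile low edge px",proj(i,T+r@[.0369,0,-.0014]).round(1))
for a,b in((240,255),(300,315)): print([(v,int(V[v,a:b].mean()),int(s[v,a:b].mean())) for v in range(105,200,1)])
E
```

```text
T [0.4979 0.252  0.0731] tooly 79.48 tilt [ 7.01 -0.01] vel 0.002 F [-0.1 -0.  -0.9] w 0.0553 8.95
pred rim near px [[278.8 159.2]] pile low edge px [[281.7 193.9]]
[(105, 107, 7), (106, 108, 7), (107, 107, 7), (108, 108, 7), (109, 107, 7), (110, 107, 7), (111, 107, 6), (112, 107, 6), (113, 107, 6), (114, 108, 6), (115, 108, 6), (116, 109, 7), (117, 107, 6), (118, 107, 6), (119, 106, 6), (120, 105, 6), (121, 105, 6), (122, 105, 6), (123, 106, 6), (124, 107, 6), (125, 106, 6), (126, 107, 6), (127, 106, 6), (128, 106, 6), (129, 105, 6), (130, 104, 6), (131, 105, 6), (132, 106, 6), (133, 107, 6), (134, 108, 6), (135, 109, 6), (136, 109, 7), (137, 109, 6), (138, 109, 6), (139, 109, 6), (140, 109, 6), (141, 107, 5), (142, 94, 0), (143, 67, -9), (144, 36, -22), (145, 21, -30), (146, 19, -31), (147, 18, -30), (148, 17, -29), (149, 17, -29), (150, 16, -29), (151, 17, -28), (152, 17, -28), (153, 16, -28), (154, 16, -29), (155, 16, -30), (156, 17, -30), (157, 18, -31), (158, 16, -36), (159, 19, -45), (160, 23, -57), (161, 26, -66), (162, 28, -70), (163, 29, -72), (164, 29, -72), (165, 28, -72)
[... 1327 characters left out ...]
6, 16, -32), (157, 16, -32), (158, 16, -35), (159, 17, -42), (160, 20, -54), (161, 23, -64), (162, 27, -70), (163, 28, -73), (164, 29, -74), (165, 28, -75), (166, 29, -75), (167, 28, -75), (168, 27, -75), (169, 26, -73), (170, 25, -73), (171, 27, -76), (172, 30, -80), (173, 29, -82), (174, 31, -83), (175, 29, -83), (176, 30, -83), (177, 30, -83), (178, 29, -83), (179, 30, -84), (180, 29, -84), (181, 29, -84), (182, 29, -84), (183, 29, -84), (184, 30, -84), (185, 29, -84), (186, 30, -84), (187, 30, -84), (188, 29, -83), (189, 29, -83), (190, 29, -82), (191, 30, -82), (192, 29, -79), (193, 27, -73), (194, 25, -60), (195, 24, -46), (196, 23, -39), (197, 23, -40), (198, 26, -44), (199, 30, -48)]
```

```bash
python3 - <<'E'
from h import *
T,r=st(); im,i=load("w6"); s=cv2.GaussianBlur(im[:,:,2].astype(float)-im[:,:,0],(3,3),0)
a=np.radians(79.5);Y=np.array([np.cos(a),np.sin(a),0]);X=np.array([-Y[1],Y[0],0])
low=T+r@[.0369,0,-.0014]; W=lambda px,z:(onz(i,px,z)-low)
print("rim outer - low edge along X", (W([(280,159.8),(280,160.3)],.042)@X).round(4), "base", (W([(280,143)],0)@X).round(4), "low z",low[2])
def fr(a,t=20): k=np.nonzero(a>t)[0][0]; return k-(a[k]-t)/(a[k]-a[k-1])
for v in (164,168,175,182):
    a=s[v]; l=210+fr(a[210:]); q=355-fr(a[:356][::-1]); print(v,round(l,1),round(q,1),(W([(l,v),(q,v)],.042)@Y).round(4))
for v in (195,197):
    a=s[v]; l=190+fr(a[190:]); q=375-fr(a[:376][::-1]); print("pile",v,round(l,1),round(q,1),(W([(l,v),(q,v)],low[2])@Y).round(4))
E
```

```text
T [0.4978 0.252  0.073 ] tooly 79.48 tilt [ 7. -0.] vel 0.004 F [-0.1 -1.  -0.9] w 0.0553 9.0
rim outer - low edge along X [0.0081 0.0079] base [0.0079] low z 0.06990460523696305
164 211.2 347.8 [-0.0365  0.0344]
168 212.1 347.4 [-0.0363  0.0343]
175 212.1 346.9 [-0.0366  0.0344]
182 212.6 346.3 [-0.0366  0.0344]
pile 195 213.6 345.2 [-0.0305  0.0285]
pile 197 213.7 344.8 [-0.0305  0.0284]
```

The pile is aligned with the caddy in y to within 0.2 mm, and the low edge is 0.25 mm inboard of centred. Now I'll lower it tilted.

Call:
step_arm(targets="-1 0 0 -0.02 0 0 0;-1 0 0 -0.04 0 0 0;-1 0 0 -0.055 0 0 0;-1 0 0 -0.065 0 0 0;-1 0 0 -0.071 0 0 0;-1 0 0 -0.074 0 0 0;-1 0 0 -0.074 0 0 0;-1 0 0 -0.074 0 0 0;-1 0 0 -0.074 0 0 0;-1 0 0 -0.074 0 0 0")

```text
clock: 9.83
eef_pos: [0.498, 0.2521, 0.0362]
tool_rot: [0.091, 0.994, -0.005, 0.061]
ft_force: [0.3, 0.1, -0.9]
grip_width: 0.0549
grasp_force: 64.0
```

```bash
python3 - <<'E'
from h import *
T,r=st(); print(T+r@[.0369,0,-.0014])
E
```

```text
T [0.498  0.2521 0.0362] tooly 79.48 tilt [ 7.02 -0.02] vel 0.001 F [ 0.3  0.1 -0.9] w 0.0549 9.8333
[0.46179774 0.2588233  0.03307256]
```

Call:
step_arm(targets="-1 0 0 -0.001 0 0 0;-1 0 0 -0.001 0 0 0;-1 0 0 -0.002 0.005 0.026 0;-1 0 0 -0.004 0.01 0.053 0;-1 0 0 -0.005 0.015 0.08 0;-1 0 0 -0.007 0.021 0.11 0;-1 0 0 -0.008 0.026 0.14 0;-1 0 0 -0.009 0.0286 0.153 0;-1 0 0 -0.009 0.0286 0.153 0;-1 0 0 -0.009 0.0286 0.153 0")

```text
clock: 10.67
eef_pos: [0.498, 0.2517, 0.031]
tool_rot: [0.092, 0.996, -0.0, -0.0]
ft_force: [-0.4, 0.2, -0.9]
grip_width: 0.055
grasp_force: 64.0
```

```bash
python3 - <<'E'
from h import *
T,r=st(); print(T+r@[.0369,0,-.0014])
E
```

```text
T [0.498  0.2517 0.031 ] tooly 79.45 tilt [-0.02  0.01] vel 0.015 F [-0.4  0.2 -0.9] w 0.055 10.6667
[0.46169492 0.25847079 0.03244232]
```

Level inside the mouth with no contact force. Now lowering to the floor; the TCP should end at about z 0.0046.

Call:
step_arm(targets="-1 0 0 -0.008 0 0 0;-1 0 0 -0.016 0 0 0;-1 0 0 -0.024 0 0 0;-1 0 0 -0.031 0 0 0;-1 0 0 -0.037 0 0 0;-1 0 0 -0.043 0 0 0;-1 0 0 -0.048 0 0 0;-1 0 0 -0.05 0 0 0;-1 0 0 -0.05 0 0 0;-1 0 0 -0.05 0 0 0")

```text
clock: 11.5
eef_pos: [0.4977, 0.2519, 0.0063]
tool_rot: [0.092, 0.996, -0.0, -0.0]
ft_force: [-1.1, 0.4, -1.0]
grip_width: 0.055
grasp_force: 64.0
```

Call:
step_arm(targets="-1 0 0 -0.001 0 0 0;-1 0 0 -0.002 0 0 0;-1 0 0 -0.003 0 0 0;-1 0 0 -0.0035 0 0 0;-1 0 0 -0.0035 0 0 0;-1 0 0 -0.0035 0 0 0")

```text
clock: 12.0
eef_pos: [0.4978, 0.252, 0.0046]
tool_rot: [0.092, 0.996, 0.0, 0.0]
ft_force: [0.8, -0.2, -0.9]
grip_width: 0.0549
grasp_force: 64.0
```

Call:
step_arm(targets="-1 0 0 -0.001 0 0 0;-1 0 0 -0.002 0 0 0;-1 0 0 -0.002 0 0 0;-1 0 0 -0.002 0 0 0")

```text
clock: 12.33
eef_pos: [0.4978, 0.2519, 0.0046]
tool_rot: [0.092, 0.996, 0.0, 0.0]
ft_force: [-2.3, -1.1, 5.9]
grip_width: 0.0551
grasp_force: 64.8
```

Call:
step_arm(targets="0.5 0 0 0 0 0 0;0.7 0 0 0 0 0 0;1 0 0 0 0 0 0;1 0 0 0 0 0 0;1 0 0 0 0 0 0;1 0 0 0 0 0 0")

```text
clock: 12.83
eef_pos: [0.4977, 0.2519, 0.0034]
tool_rot: [0.092, 0.996, -0.0, -0.0]
ft_force: [-0.2, 0.6, -0.4]
grip_width: 0.0855
grasp_force: 0.0
```

Call:
step_arm(targets="1 0 0 0.02 0 0 0;1 0 0 0.06 0 0 0;1 0 0 0.12 0 0 0;1 0 0 0.18 0 0 0;1 0 0 0.25 0 0 0;1 0 0 0.32 0 0 0;1 0 0 0.4 0 0 0;1 0 0 0.44 0 0 0;1 0 0 0.44 0 0 0;1 0 0 0.44 0 0 0")

```text
clock: 13.67
eef_pos: [0.4986, 0.2524, 0.2259]
tool_rot: [0.092, 0.996, 0.001, 0.002]
ft_force: [-0.2, -0.4, -0.3]
grip_width: 0.0855
grasp_force: 0.0
```

```bash
python3 - <<'E'
from h import *
T,r=st(); im,i=snap("wrist","w7")
cr=im[100:260,180:400,::-1]; cr=cv2.resize(cv2.convertScaleAbs(cr,alpha=1.6),None,fx=2.5,fy=2.5,interpolation=cv2.INTER_CUBIC)
cv2.imwrite("pics/w7b.png",cr)
E
```

```text
T [0.4986 0.2524 0.2259] tooly 79.48 tilt [ 0.21 -0.16] vel 0.068 F [-0.2 -0.4 -0.3] w 0.0855 13.6667
```

View pics/w7b.png

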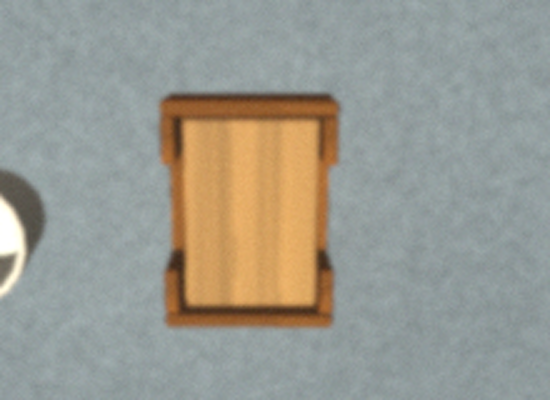

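The pile lies flat in the caddy: its light top sits at (252,212) of the crop, inside the walls on all sides. On to the lid.

Call:
step_arm(targets="1 0.133 -0.527 0 0 0 0.444;1 0.133 -0.527 0 0 0 0.444;1 0.133 -0.527 0 0 0 0.444;1 0.133 -0.527 0 0 0 0.444;1 0.133 -0.527 0 0 0 0.444;1 0.133 -0.527 0 0 0 0.444;1 0.133 -0.527 0 0 0 0.444;1 0.133 -0.527 0 0 0 0.444;1 0.133 -0.527 0 0 0 0.444;1 0.133 -0.527 0 0 0 0.444")

```text
clock: 14.55
eef_pos: [0.5631, -0.0115, 0.2218]
tool_rot: [-0.082, 0.997, 0.0, -0.002]
ft_force: [-0.0, 0.5, 0.9]
grip_width: 0.0853
grasp_force: 0.0
```

Call:
step_arm(targets="1 0 0 -0.05 0 0 0;1 0 0 -0.1 0 0 0;1 0 0 -0.1 0 0 0;1 0 0 -0.1 0 0 0;1 0 0 -0.1 0 0 0")

```text
clock: 14.97
eef_pos: [0.5644, -0.0104, 0.1744]
tool_rot: [-0.083, 0.997, 0.0, 0.0]
ft_force: [0.3, 0.2, -0.3]
grip_width: 0.0853
grasp_force: 0.0
```

```bash
python3 - <<'E'
from h import *
T,r=st(); im,i=snap("wrist","w8")
S=load("w8")[0]; m=cv2.inRange(cv2.cvtColor(S,cv2.COLOR_BGR2HSV),(3,90,30),(25,255,255)); m[270:]=0
c=max(cv2.findContours(m,0,1)[0],key=cv2.contourArea); print(cv2.contourArea(c),cv2.boundingRect(c),cv2.approxPolyDP(cv2.convexHull(c),3,True)[:,0].tolist())
b=cv2.boundingRect(c); q=edges("w8",(b[0],b[0]+b[2]-1,b[1],b[1]+b[3]-1)); print(np.round(q,1).tolist())
cc,a=fit("w8",q,.008,100,76); print("in tool",((np.r_[cc,T[2]]-T)@r)[:2].round(4))
cv2.imwrite("pics/w8b.png",cv2.convertScaleAbs(S,alpha=1.6))
E
```

```text
T [ 0.5644 -0.0104  0.1744] tooly 99.57 tilt [ 0.02 -0.  ] vel 0.027 F [ 0.3  0.2 -0.3] w 0.0853 14.9667
7664.0 (239, 136, 81, 101) [[318, 136], [316, 234], [244, 236], [239, 137]]
[[238.7, 135.7], [319.7, 136.0], [316.1, 236.4], [241.7, 235.7]]
sides [99.5, 75.4, 99.9, 75.8]
c [ 0.5632 -0.013 ] yaw 9.33 ortho 99.22
in tool [ 0.0016 -0.0024]
```

Call:
step_arm(targets="1 -0.0024 -0.005 -0.06 0 0 0;1 -0.0024 -0.005 -0.13 0 0 0;1 -0.0024 -0.005 -0.2 0 0 0;1 -0.0024 -0.005 -0.25 0 0 0;1 -0.0024 -0.005 -0.29 0 0 0;1 -0.0024 -0.005 -0.31 0 0 0;1 -0.0024 -0.005 -0.32 0 0 0;1 -0.0024 -0.005 -0.322 0 0 0;1 -0.0024 -0.005 -0.322 0 0 0;1 -0.0024 -0.005 -0.322 0 0 0")

```text
clock: 15.85
eef_pos: [0.5646, -0.0141, 0.0143]
tool_rot: [-0.083, 0.997, -0.0, 0.002]
ft_force: [1.0, 0.1, 0.1]
grip_width: 0.0854
grasp_force: 0.0
```

Call:
step_arm(targets="0.5 0 0 0 0 0 0;0 0 0 0 0 0 0;-0.3 0 0 0 0 0 0;-0.45 0 0 0 0 0 0;-0.6 0 0 0 0 0 0;-1 0 0 0 0 0 0;-1 0 0 0 0 0 0;-1 0 0 0 0 0 0;-1 0 0 0 0 0 0;-1 0 0 0 0 0 0")

```text
clock: 16.68
eef_pos: [0.5633, -0.0141, 0.0129]
tool_rot: [-0.083, 0.997, -0.0, 0.0]
ft_force: [-0.4, 0.5, 3.4]
grip_width: 0.0146
grasp_force: 61.1
```

Call:
step_arm(targets="-1 0 0 0 0 0 0;-1 0 0 0 0 0 0;-1 0 0 0 0 0 0")

```text
clock: 16.93
eef_pos: [0.5633, -0.0141, 0.0129]
tool_rot: [-0.083, 0.997, -0.0, 0.0]
ft_force: [-1.6, -0.1, 4.7]
grip_width: 0.0146
grasp_force: 61.2
```

```bash
python3 - <<'E'
from h import *
st()
E
```

```text
T [ 0.5633 -0.0141  0.0129] tooly 99.47 tilt [0.04 0.01] vel 0.001 F [-1.6 -0.1  4.7] w 0.0146 16.9333
```

Call:
step_arm(targets="-1 0 0 0.02 0 0 0;-1 0 0 0.06 0 0 0;-1 0 0 0.12 0 0 0;-1 0 0 0.18 0 0 0;-1 -0.01 0.03 0.24 0 0 -0.05;-1 -0.02 0.08 0.29 0 0 -0.1;-1 -0.035 0.14 0.314 0 0 -0.15;-1 -0.05 0.2 0.314 0 0 -0.2;-1 -0.065 0.26 0.314 0 0 -0.25;-1 -0.08 0.32 0.314 0 0 -0.3")

```text
clock: 17.77
eef_pos: [0.5221, 0.147, 0.1699]
tool_rot: [0.036, 0.999, -0.0, -0.0]
ft_force: [0.5, -0.0, -1.3]
grip_width: 0.0148
grasp_force: 60.5
```

Call:
step_arm(targets="-1 -0.01 0.06 0 0 0 -0.05;-1 -0.02 0.12 0 0 0 -0.1;-1 -0.035 0.17 0 0 0 -0.144;-1 -0.045 0.2 0 0 0 -0.144;-1 -0.045 0.211 0 0 0 -0.144;-1 -0.045 0.211 0 0 0 -0.144;-1 -0.045 0.211 0 0 0 -0.144;-1 -0.045 0.211 0 0 0 -0.144;-1 -0.045 0.211 0 0 0 -0.144")

```text
clock: 18.52
eef_pos: [0.5009, 0.2501, 0.1695]
tool_rot: [0.093, 0.996, -0.0, -0.0]
ft_force: [-0.7, 0.3, -1.4]
grip_width: 0.0145
grasp_force: 60.5
```

```bash
python3 - <<'E'
from h import *
T,r=st(); im,i=snap("wrist","w9"); S=load("w9")[0]; s=cv2.GaussianBlur(S[:,:,2].astype(float)-S[:,:,0],(3,3),0)
z=T[2]-.0129
def fr(a,t=20): k=np.nonzero(a>t)[0][0]; return k-(a[k]-t)/(a[k]-a[k-1])
print([int(x) for x in s[130:260:2,282]])
for v in (225,235,245):
    a=s[v]; l=fr(a[100:])+100; q=460-fr(a[:461][::-1]); print("row",v,round(l,1),round(q,1),"y",intool(i,[(l,v),(q,v)],z+.01,T,r)[:,1].round(4))
# expected pixel of lid near plate edge at tool x=+.05
print(proj(i,[T+r@[.05,y,.0129-zz] for y in(-.03,.03) for zz in (.004,.010)]).round(1).tolist())
E
```

```text
T [0.5009 0.2501 0.1695] tooly 79.38 tilt [-0.01  0.03] vel 0.003 F [-0.7  0.3 -1.4] w 0.0145 18.5167
[-8, -8, -7, -7, -2, 18, 41, 68, 76, 73, 59, 74, 90, 91, 91, 91, 81, 59, 69, 76, 78, 78, 77, 78, 79, 79, 79, 79, 80, 80, 79, 79, 80, 80, 81, 80, 81, 81, 81, 81, 82, 81, 82, 83, 77, 51, 37, 39, 39, 38, 38, 44, 62, 79, 86, 87, 87, 88, 88, 89, 89, 86, 84, 82, 82]
row 225 116.6 360.6 y [-0.0786  0.0374]
row 235 126.4 360.0 y [-0.0746  0.0374]
row 245 202.6 359.3 y [-0.0382  0.0375]
[[217.5, 161.4], [215.0, 163.3], [346.1, 161.4], [348.7, 163.4]]
```

The lid is centred in the hand: y edges at -38 and +37.5 mm, and the near edge at row ~164 against 163 predicted. Now lowering it onto the caddy.

Call:
step_arm(targets="-1 0 0.0026 -0.04 0 0 0;-1 0 0.0026 -0.09 0 0 0;-1 0 0.0026 -0.14 0 0 0;-1 0 0.0026 -0.18 0 0 0;-1 0 0.0026 -0.2 0 0 0;-1 0 0.0026 -0.21 0 0 0;-1 0 0.0026 -0.215 0 0 0;-1 0 0.0026 -0.22 0 0 0;-1 0 0.0026 -0.22 0 0 0;-1 0 0.0026 -0.22 0 0 0")

```text
clock: 19.4
eef_pos: [0.5013, 0.2531, 0.0607]
tool_rot: [0.092, 0.996, 0.001, 0.001]
ft_force: [0.1, 0.2, -2.1]
grip_width: 0.0148
grasp_force: 60.5
```

Call:
step_arm(targets="-1 0 0 -0.003 0 0 0;-1 0 0 -0.006 0 0 0;-1 0 0 -0.009 0 0 0;-1 0 0 -0.012 0 0 0;-1 0 0 -0.014 0 0 0;-1 0 0 -0.016 0 0 0;-1 0 0 -0.016 0 0 0;-1 0 0 -0.016 0 0 0")

```text
clock: 20.07
eef_pos: [0.5004, 0.2527, 0.0514]
tool_rot: [0.092, 0.996, -0.0, -0.0]
ft_force: [0.7, 0.8, -1.9]
grip_width: 0.0148
grasp_force: 60.5
```

Call:
step_arm(targets="-1 0 0 -0.001 0 0 0;-1 0 0 -0.002 0 0 0;-1 0 0 -0.002 0 0 0;-1 0 0 -0.002 0 0 0")

```text
clock: 20.4
eef_pos: [0.5006, 0.2528, 0.0509]
tool_rot: [0.092, 0.996, 0.0, 0.0]
ft_force: [-0.9, -0.2, 0.8]
grip_width: 0.0145
grasp_force: 60.8
```

Call:
step_arm(targets="-0.4 0 0 0 0 0 0;0 0 0 0 0 0 0;0.5 0 0 0 0 0 0;0.5 0 0 0 0 0 0;0.5 0 0 0 0 0 0;0.5 0 0 0 0 0 0")

```text
clock: 20.9
eef_pos: [0.5006, 0.2527, 0.0506]
tool_rot: [0.092, 0.996, 0.0, 0.0]
ft_force: [-1.0, -0.0, 0.1]
grip_width: 0.0639
grasp_force: 0.0
```

Call:
step_arm(targets="0.5 0 0 0.02 0 0 0;0.5 0 0 0.06 0 0 0;0.5 0 0 0.12 0 0 0;0.5 0 0 0.18 0 0 0;0.5 0 0 0.24 0 0 0;0.5 0 0 0.3 0 0 0;0.5 0 0 0.34 0 0 0;0.5 0 0 0.34 0 0 0;0.5 0 0 0.34 0 0 0;0.5 0 0 0.34 0 0 0")

```text
clock: 21.73
eef_pos: [0.5001, 0.2525, 0.2203]
tool_rot: [0.092, 0.996, -0.0, -0.0]
ft_force: [-0.3, -0.3, -0.1]
grip_width: 0.0637
grasp_force: 0.0
```

```bash
python3 - <<'E'
from h import *
T,r=st(); im,i=snap("wrist","w10"); snap("side","s10")
S=load("w10")[0]; m=cv2.inRange(cv2.cvtColor(S,cv2.COLOR_BGR2HSV),(3,90,30),(25,255,255)); m[270:]=0; m[:,:210]=0
c=max(cv2.findContours(m,0,1)[0],key=cv2.contourArea); b=cv2.boundingRect(c); q=edges("w10",(b[0],b[0]+b[2]-1,b[1],b[1]+b[3]-1))
fit("w10",q,.048,100,76)
s,j=load("s10"); p=proj(j,[.5,.25,.04])[0].astype(int)
A=cv2.resize(s[p[1]-40:p[1]+40,p[0]-50:p[0]+50],(400,320),interpolation=cv2.INTER_CUBIC)
B=cv2.resize(cv2.convertScaleAbs(S[80:300,150:425],alpha=1.6),(400,320)); cv2.imwrite("pics/f.png",np.hstack([A,B]))
E
```

```text
T [0.5001 0.2525 0.2203] tooly 79.49 tilt [-0.03  0.03] vel 0.023 F [-0.3 -0.3 -0.1] w 0.0637 21.7333
sides [99.4, 74.9, 99.4, 75.2]
c [0.5005 0.2524] yaw -10.48 ortho 79.3
```

View pics/f.png

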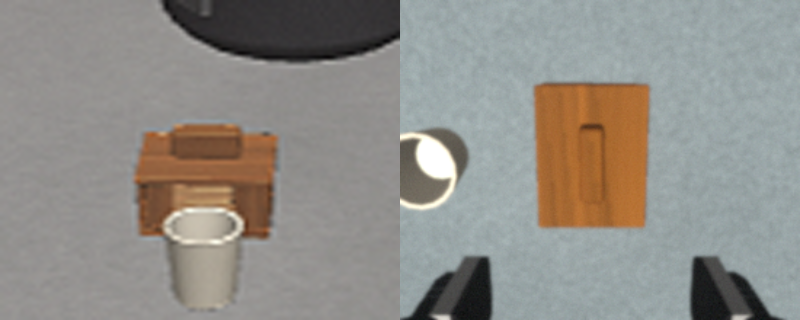

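The lid sits flat on the rim in the side crop at (207,160), with the coasters visible in the notch below it. In the wrist crop it is at (592,155). Its centre is within ~2 mm of the caddy's, yaw matches, and the robot is clear.

```bash
python3 -c "
from workcell import bot
print(bot.job_done())"
```

```text
the job is handed in; nothing more can be done
None
```

The three coasters lie flat in the caddy with the lid seated on top, and the job is handed in at about 22 s on the clock (no verdict came back); I saw nothing else disturbed.

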